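# Reset the bench power with the switch key

### The job

Reset the bench power: take the key out of the wooden bit block, push it fully home into the key switch on the control station, turn it clockwise against the spring until it comes up firmly on its stop and hold it there for about a second. Then turn it back to the home position, draw it out and stand it fully home in its hole in the block again. Feel your way and do not force the key, and leave everything else on the bench as it lies.

Things in the scene. Friction and masses are not known exactly. Their poses are not given: they have to be found in the camera images.
- key: Barrel key, 46 mm long, standing head up; origin at the centre of the barrel's tip, z up the key, x along the head's width. Steel barrel 10 mm diameter to z = 14 mm, its tip tapered over 2 mm to 7.2 mm. Two lugs along x, 17 mm over both, 3 mm thick, z = 4 to 10 mm. Same after a half turn about z. 28 to 49 g. Starts in the block, its x within 0.25 rad of the block's x.
- head (a point): On the key's axis 25 mm above the tip (z = 25 mm in the key), axes as the key. Flat-bottomed black plastic head, 30 mm (x) by 10 mm (y), from 14 to 46 mm above the tip: grip it across the 10 mm. Its underside is the key's shoulder. In a light grip (60 N or less) it can twist in the jaws when turned against the stop.
- station: Grey control station fixed to the bench; origin on the bench under the key switch's axis, z up. Box 80 mm (x) by 170 mm (y = -38 to +132 mm), top at z = 58 mm. The key switch is a steel bezel 30 mm diameter standing to z = 74 mm; its plug turns with the key (0.15 rad free play either way), clockwise only, and a spring drives it home. A pilot lamp (top at 70 mm) at y = 50 mm, a mushroom button (36 mm wide, top at 86 mm) at y = 100 mm.
- keyway (a point): Centre of the key switch's face, 74 mm above the bench, axes as the station. Hole 12 mm diameter with two opposite slots along x (19.6 mm over both, 5.6 mm wide). Key's x along this x (either way round): the lugs pass the slots. Fully home: shoulder on the face, tip 14 mm below it. Once turned, the lugs are held under the 3 mm thick face with 1 mm of up and down play.
- washer: Stop washer hidden in the switch; origin and axes as keyway. It carries the stop that the lugs meet, 0.55 to 1.2 rad clockwise of home, different each time and not shown by this pose: felt as a sharp rise of the turning moment above the spring's (0.02 N m at home to 0.06 at most). A rise of 0.04 to 0.08 N m is firmly on the stop; over 0.2 N m in all the key is being forced.
- block: Hardwood bit block fixed to the bench, 110 mm (x from -25 to +85 mm) by 50 mm (y) by 30 mm high. Origin on the bench under the key's hole, z up. Six screwdriver bits stand up to 16 mm above its top at x = 36 to 70 mm.
- keyhole (a point): Centre of the key's hole in the block's top, 30 mm above the bench, axes as the block. Round hole 19.5 mm diameter, 18 mm deep. With the key fully home its shoulder rests on the block's top, the tip 14 mm below this point; any yaw fits.
- mug: Loose bystander to be left where it lies. White mug with pencils, 82 mm diameter, 95 mm high (pencils to about 190 mm), handle at +y; origin under its centre.
- clamp: Loose bystander to be left where it lies. Orange bar clamp lying flat, bar 330 mm along x, jaws to y = -100 mm, 32 mm high; origin under the bar's middle.
- ratchet: Loose bystander to be left where it lies. Black-handled ratchet lying flat, head 36 mm diameter at the origin, square drive up to 34 mm, handle to x = -200 mm.
- socket0: Loose bystander to be left where it lies. Chrome socket standing, 19 mm diameter, 26 mm high; origin under its centre.
- socket1: Loose bystander to be left where it lies. Chrome socket standing, 22 mm diameter, 27 mm high; origin under its centre.
- socket2: Loose bystander to be left where it lies. Chrome socket standing, 26 mm diameter, 28 mm high; origin under its centre.

How it is judged:
By the outcome, as a careful person would: the job done as asked, in the order asked, and still so for the second after the job is handed in, with the robot touching nothing.
It also fails if it takes over 67 s, if anything falls off the work surface, if the arm or the gripper's body presses on something with over 40 N, if the wrist force passes 120 N, or if a joint passes its speed limit or range.

### The arm

A 6-joint arm with a two-finger parallel gripper is mounted at the origin on the work surface. World frame = base frame: x ahead of the robot, y to its left, z up, the work surface at z = 0. Lengths are in m, angles in rad, forces in N, time in s.
With the tool pointing down it reaches from about 0.3 to 0.75 m from the base axis. Payload 8.5 kg.
Tool frame: the origin (TCP) lies between the finger pads; the fingertips stand 8 mm ahead of it and the grasp point (between the pads) lies 11 mm behind it; z points along the fingers, y is the direction in which the jaws open and shut (so a half turn about z gives the same grasp; the last joint's range is limited). The gripper opens to 85 mm and grips with 20 to 120 N. Pads are 22 mm wide; open, the fingers measure 114 mm over their backs; the gripper's body (76 mm by 85 mm) begins 54 mm behind the grasp point. The pads swing forward as they close: fully open they stand 13 mm farther back than shut.
Start: joints at [1.003, 0.381, 1.297, -0, 1.464, -0.215], TCP at [0.19, 0.516, 0.239] pointing down, gripper open.
Joint ranges: [-3.11, 3.11], [-0.89, 2.33], [0.22, 2.48], [-1.42, 4.56], [0.17, 2.85], [-2.88, 2.88]. Speed limits (rad/s): [2.39, 2.39, 3.14, 3.14, 3.14, 3.14].

### API

Orientations are given as a 3x3 rotation matrix whose columns are the frame's x, y, z axes.
In Python, from rig import * gives the robot as it stands. The module is installed in compiled form; this text tells all that it offers.
- The arm moves only by the tool send_rows, never from a script. Its argument "rows" is a list of rows, each a list of 5 numbers: the shift along the tool's x, y, z in cm, then the turn about the tool's z in rad, then the closure, from 0 (fully open) to 1 (shut). A call has exactly 8 rows; each row shifts and turns the pose as measured when the row begins, along the tool's axes as they then stand; what a row does not reach is not made up. A row lasts 1/8 s, in which the tool goes at most 62.5 mm and 10.7 degrees, less where a joint would pass 70% of its speed; a pose out of reach is approached as far as the arm can. A call with a gripper value outside its range is refused whole. The fingers move at their own pace and stop on an object; "grip_force" is the grip in N (left out, the last holds). Time passes only in rows, so rows that do not move let the fingers close, or fill a call up. It gives the time, the measured TCP pose, the force and the opening at its end, in the units of the state.
- get_state(): the state, without advancing time (a new reading comes with each control period).
- camera(name): name is "scene" or "top" or "wrist"; returns (picture, depth): 420x560x3 uint8, red, green, blue; 420x560 float32, m along the optical axis (not along the pixel's ray), 0 where there is no reading.
- calibration(name): a dict with "fov_y" (degrees; the focal length in pixels is half the picture's height over the tangent of half this angle, whatever the lens; pixels are square), "cx", "cy" (the principal point, pixels), "position" and "orientation" of the camera in the world. Camera axes: x right, y down, z forward; pixel columns grow to the right and rows downward; lengths in m; the calibration is good to about 2 mm. A picture is of the moment at which its call begins: read the wrist's pose just before it. calibration takes no time and is no camera call; for the wrist camera it gives the pose at the moment of the call.
- finish_job(): hands the job in, once; it reports no verdict.
The state is a dict: "time": time; "joint_positions": joint angles; "qvel": joint speeds; "joint_efforts": joint torques, N m; "position": TCP position; "tool_rot": TCP orientation; "ft_force": force on the tool from outside, world axes, zero at the start; "moment": the same for the moment, N m; "finger_gap": finger opening in m.
Only numpy, scipy, OpenCV 4.12 (cv2) and the standard library are available. Lean on these libraries where they do the work, as an engineer would, in place of code of your own. Each camera call takes 0.05 s, during which the arm holds its last target. There are 200 camera calls.

## Working session

There is one attempt and no reset: what is moved stays moved. The work goes in short steps, Python scripts to look and compute and a tool call to move; the robot and the scene stay as the last step left them, time stands still between calls to the robot, and variables do not carry over. Pictures are saved under pics/ and viewed, about 8 in all and at most 12, crops included, and the job is handed in when it is done.

Besides the shell and the picture viewer there is one more tool, called after "Emit:" as name(argument=value, ...), one argument or row to a line, values as JSON. send_rows: Moves the arm, as the interface text tells. Its arguments: {"type":"object","properties":{"rows":{"type":"array","items":{"type":"array","items":{"type":"number"}}},"grip_force":{"type":"number"}},"required":["rows"]}

```bash
mkdir -p pics; cat > h.py <<'E'
from rig import *
import numpy as np, cv2
def snap(n,f):
    c=calibration(n); p,d=camera(n); cv2.imwrite('pics/'+f+'.png',p[:,:,::-1]); np.savez('pics/'+f,p=p,d=d,pos=c['position'],R=c['orientation'],fov=c['fov_y'],cx=c['cx'],cy=c['cy']); return p,d,c
def load(f): return np.load('pics/'+f+'.npz')
def px(f,u,v,z=None):
    a=load(f); F=210/np.tan(np.radians(a['fov'])/2)
    r=np.array([(u-a['cx'])/F,(v-a['cy'])/F,1.])
    w=a['R']@r
    if z is None: s=a['d'][int(v),int(u)]
    else: s=(z-a['pos'][2])/w[2]
    return a['pos']+s*w
def pts(f):
    a=load(f); F=210/np.tan(np.radians(a['fov'])/2); v,u=np.mgrid[:420,:560]; d=a['d']
    return np.stack([(u-a['cx'])/F*d,(v-a['cy'])/F*d,d],-1)@a['R'].T+a['pos']
E
python3 - <<'E'
from h import *
s=get_state(); print(s)
a=snap('top','t0')[0]; b=snap('scene','s0')[0]
print({k:calibration('top')[k] for k in calibration('top')},calibration('wrist'))
cv2.imwrite('pics/t0b.png',cv2.resize(a[:,:,::-1],(800,600),interpolation=cv2.INTER_CUBIC))
E
```

```text
{'time': 0.0, 'joint_positions': array([ 1.00270223e+00,  3.81207693e-01,  1.29825447e+00,  3.72981623e-05,
        1.46360301e+00, -2.15315678e-01]), 'qvel': array([ 0.00017573, -0.00021844, -0.00016096, -0.00010322, -0.00182292,
        0.00040881]), 'joint_efforts': array([ 4.40086042e-04, -4.48475468e+01, -2.31270951e+01, -2.03875456e-04,
        4.81281022e-03,  3.25069891e-05]), 'position': array([0.18987729, 0.51588932, 0.23870761]), 'tool_rot': array([[-9.38414841e-01,  3.45509636e-01, -8.23512710e-04],
       [ 3.45510440e-01,  9.38414111e-01, -1.22127403e-03],
       [ 3.50834001e-04, -1.43059392e-03, -9.99998915e-01]]), 'ft_force': array([ 0.27690443, -0.12764673,  0.22044127]), 'moment': array([-0.01262493, -0.0199008 ,  0.0333303 ]), 'finger_gap': 0.08529559683184032}
{'fov_y': 55.870484040054016, 'cx': 278.7254542673511, 'cy': 212.67719063902774, 'position': array([0.49983903, 0.12851187, 1.03694226]), 'orientation': array([[ 0.0103941 , -0.99416648,  0.10735445],
       [-0.99994173, -0.01064695, -0.00178239],
       [ 0.00291499, -0.10732967, -0.99421921]])} {'fov_y': 59.716538779182386, 'cx': 278.3911175866827, 'cy': 202.56685584236666, 'position': array([0.11630109, 0.54253206, 0.37190145]), 'orientation': array([[ 3.44888242e-01,  8.93703688e-01,  2.86959612e-01],
       [ 9.38643687e-01, -3.28258749e-01, -1.05802752e-01],
       [-3.59305995e-04,  3.05842954e-01, -9.52081908e-01]])}
```

View pics/t0b.png

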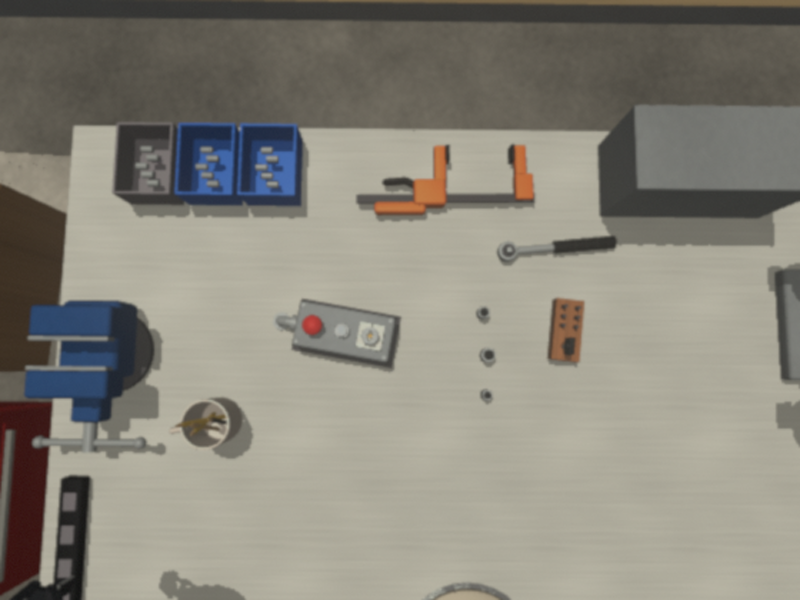

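View pics/s0.png

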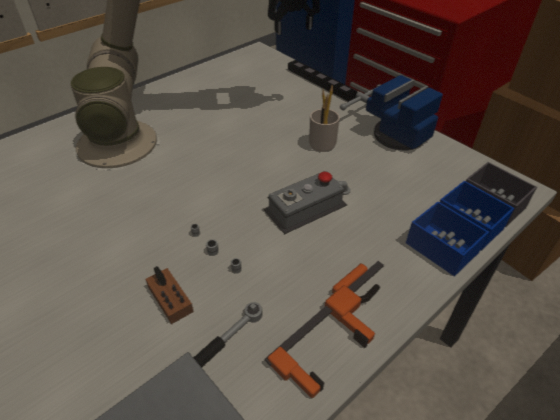

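The top view shows the key at about (569,346) in the enlarged picture, with the bits above it towards +x. The key switch is at (370,337), the lamp at (342,331) and the red button at (312,325). The sockets lie between the station and the block.

```bash
python3 - <<'E'
from h import *
k=.7
K=px('t0',569*k,346*k,.070);S=px('t0',370*k,337*k,.074);L=px('t0',342*k,331*k,.07);B=px('t0',312*k,325*k,.086)
print(K,S,L,B)
P=pts('t0')
for n,c in(('key',K),('sw',S)):
    m=(np.hypot(P[...,0]-c[0],P[...,1]-c[1])<.02)&(P[...,2]>(.062 if n=='sw' else .045))
    print(n,m.sum(),P[m].mean(0),P[m].min(0),P[m].max(0))
d=B-S; print('station yaw',np.arctan2(d[1],d[0])-np.pi/2, np.hypot(d[0],d[1]))
c=[px('t0',u*k,v*k,.03) for u,v in((557,299),(584,301),(578,361),(549,359))]
print(np.round(c,4)); x=(c[0]+c[1]-c[2]-c[3])/2; print('block yaw',np.arctan2(x[1],x[0]),np.hypot(*x[:2]))
for u,v in((484,313),(488,355),(486,395)): print(px('t0',u*k,v*k,.027))
s=get_state(); print(np.arctan2(s['tool_rot'][1,0],s['tool_rot'][0,0]))
E
```

```text
[ 0.53497034 -0.16551855  0.07      ] [0.54654957 0.17412353 0.074     ] [0.55649089 0.22233597 0.07      ] [0.5651229  0.27147026 0.086     ]
key 67 [ 0.53671418 -0.1700574   0.05826062] [ 0.52351013 -0.17600742  0.04588775] [ 0.55110467 -0.16579212  0.0644169 ]
sw 99 [0.54981792 0.17510502 0.07240834] [0.53214774 0.15497315 0.06212933] [0.56342743 0.18894031 0.07716886]
station yaw -0.18852975679304085 0.09910275053747516
[[ 0.6203 -0.158   0.03  ]
 [ 0.6172 -0.2064  0.03  ]
 [ 0.5101 -0.1931  0.03  ]
 [ 0.513  -0.1417  0.03  ]]
block yaw -0.1372487135119106 0.10823933095754039
[ 0.59399161 -0.02735173  0.027     ]
[ 0.5190401  -0.03402819  0.027     ]
[ 0.44864807 -0.03002759  0.027     ]
2.788803639599624
```

Emit:
send_rows(
  rows=[
    [-3.5,-3.3,0,0,0],
    [-3.5,-3.3,0,0,0],
    [-3.5,-3.3,0,0,0],
    [-3.5,-3.3,0,0,0],
    [-3.5,-3.3,0,0,0],
    [-3.5,-3.3,0,0,0],
    [-3.5,-3.3,0,0,0],
    [-3.5,-3.3,0,0,0],
  ],
)

```text
time: 1.1
position: [0.3645, 0.1629, 0.237]
tool_rot: [[-0.94, 0.34, -0.003], [0.34, 0.94, -0.003], [0.002, -0.004, -1.0]]
ft_force: [0.9, 1.0, 0.1]
finger_gap: 0.0854
```

Emit:
send_rows(
  rows=[
    [-3.5,-3.3,0,0,0.3],
    [-3.5,-3.3,0,0,0.3],
    [-3.5,-3.3,0,0,0.3],
    [-3.5,-3.3,0,0,0.3],
    [-3.5,-3.3,1,0,0.3],
    [-3.5,-3.3,1,0,0.3],
    [-3.5,-3.3,2,0,0.3],
    [-3.5,-3.3,2,0,0.3],
  ],
)

```text
time: 2.1
position: [0.5414, -0.1937, 0.1756]
tool_rot: [[-0.94, 0.342, -0.003], [0.342, 0.94, -0.003], [0.002, -0.004, -1.0]]
ft_force: [0.9, 0.5, -0.0]
finger_gap: 0.0599
```

```bash
python3 - <<'E'
from h import *
s=get_state(); print(s['time'],s['position'],s['tool_rot'],s['ft_force'],s['moment'],s['finger_gap'])
a=snap('wrist','w1')[0]
E
```

```text
2.1 [ 0.54140786 -0.19374705  0.17560885] [[-0.93986269  0.34154196 -0.00268509]
 [ 0.34154916  0.93985927 -0.00295399]
 [ 0.00151469 -0.00369344 -0.99999203]] [ 0.93437441  0.48732237 -0.03013613] [-0.02613776  0.01962464  0.00643657] 0.0599127437275991
```

View pics/w1.png

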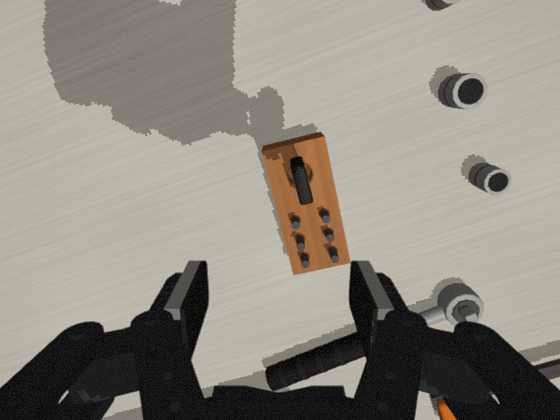

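The key head stands at about (302,180), slightly skewed to the block. The bits lie below it in the picture, and the fingers are open at the bottom.

```bash
cat >> h.py <<'E'
def head(f,u,v,zlo,zhi,r=.022):
    P=pts(f); c=px(f,u,v); a=load(f)
    m=(np.hypot(P[...,0]-c[0],P[...,1]-c[1])<r)&(P[...,2]>zlo)&(P[...,2]<zhi)
    q=P[m]; rc=cv2.minAreaRect((q[:,:2]*1000).astype(np.float32))
    w=np.linalg.svd(q[:,:2]-q[:,:2].mean(0),full_matrices=False)[2][0]
    print(m.sum(),'mean',q.mean(0),'z',q[:,2].max(),'rect',rc,'yaw',np.arctan2(*(w[::-1]*np.sign(w[0]))))
    return m
E
python3 - <<'E'
from h import *
m=head('w1',302,180,.055,.07)
head('w1',302,180,.04,.07)
a=load('w1'); p=a['p'][110:290,220:380]; cv2.imwrite('pics/c1.png',cv2.resize(p[:,:,::-1],None,fx=4,fy=4,interpolation=cv2.INTER_CUBIC)[:600])
for uv in ((263,150),(324,133),(350,264),(294,274)): print(px('w1',*uv,.03))
E
```

```text
592 mean [ 0.5346104  -0.17475123  0.060105  ] z 0.06253893092652316 rect ((535.6358642578125, -174.83517456054688), (10.527567863464355, 30.035444259643555), 84.19939422607422) yaw -0.0919413004617362
648 mean [ 0.53345795 -0.17463933  0.05899602] z 0.06253893092652316 rect ((535.4955444335938, -174.8212432861328), (10.529133796691895, 30.319454193115234), 84.14865112304688) yaw -0.09150715767398908
[ 0.50781895 -0.19498019  0.03      ]
[ 0.51144203 -0.147184    0.03      ]
[ 0.62334368 -0.15997528  0.03      ]
[ 0.61621746 -0.20759491  0.03      ]
```

View pics/c1.png

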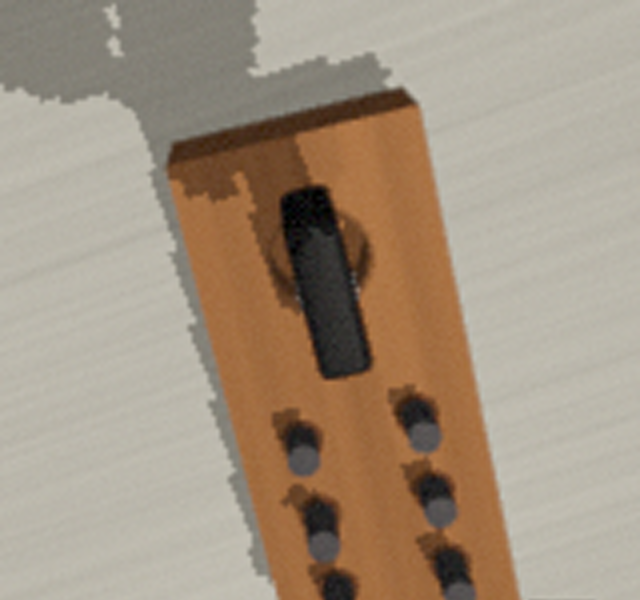

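Emit:
send_rows(
  rows=[
    [1.2,1.6,0,0,0.3],
    [0,0,3,-0.125,0.5],
    [0,0,3,-0.125,0.5],
    [0,0,2,0,0.5],
    [0,0,0,0,0.5],
    [0,0,0,0,0.5],
    [0,0,0,0,0.5],
    [0,0,0,0,0.5],
  ],
)

```text
time: 3.15
position: [0.535, -0.1739, 0.0926]
tool_rot: [[-0.996, 0.091, -0.004], [0.091, 0.996, -0.003], [0.003, -0.003, -1.0]]
ft_force: [0.2, -0.1, -0.3]
finger_gap: 0.0422
```

```bash
python3 - <<'E'
from h import *
s=get_state(); R=s['tool_rot'];print(s['time'],s['position'],R,np.arctan2(R[1,0],R[0,0]),s['ft_force'],s['moment'],s['finger_gap'])
a=snap('wrist','w2')[0]; print(snap('wrist','w2')[2]['position'])
E
```

```text
3.15 [ 0.53498859 -0.17394168  0.09259449] [[-0.99584058  0.09103737 -0.0037054 ]
 [ 0.09104877  0.99584181 -0.00303336]
 [ 0.00341384 -0.00335812 -0.99998853]] 3.05041707942129 [ 0.18966483 -0.0874165  -0.28851729] [0.04834625 0.04116478 0.02462504] 0.04223652225010724
[ 0.45729694 -0.16703562  0.22592071]
```

View pics/w2.png

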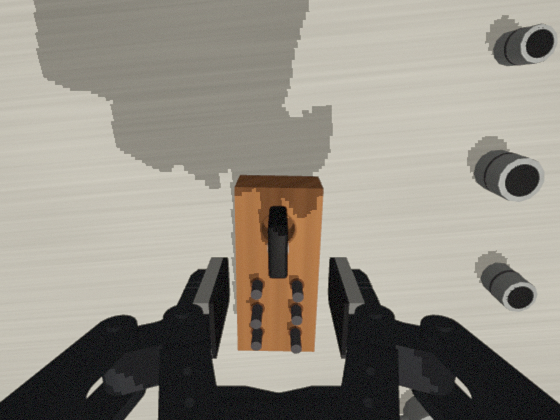

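The key head is centred between the fingers at u≈278 and aligned with them. A depth check before gripping:

```bash
python3 - <<'E'
from h import *
head('w2',278,250,.055,.07)
for uv in ((236,187),(323,187),(315,351),(237,350)): print(px('w2',*uv,.03))
E
```

```text
1133 mean [ 0.53416549 -0.17484387  0.06008394] z 0.06217398361042262 rect ((535.5756225585938, -174.986328125), (10.647013664245605, 30.8140926361084), 86.41236877441406) yaw -0.09081329478158418
[ 0.5081719  -0.19575296  0.03      ]
[ 0.51249944 -0.14770689  0.03      ]
[ 0.62148027 -0.15871448  0.03      ]
[ 0.61626364 -0.20875352  0.03      ]
```

Emit:
send_rows(
  rows=[
    [-0.05,-0.1,1.5,0,0.5],
    [0,0,1.5,0,0.5],
    [0,0,1.2,0,0.6],
    [0,0,0.5,0,0.6],
    [0,0,0.3,0,0.6],
    [0,0,0,0,0.6],
    [0,0,0,0,0.6],
    [0,0,0,0,0.6],
  ],
)

```text
time: 4.25
position: [0.535, -0.1754, 0.0384]
tool_rot: [[-0.996, 0.092, -0.005], [0.092, 0.996, -0.003], [0.004, -0.003, -1.0]]
ft_force: [0.7, -0.7, -0.1]
finger_gap: 0.034
```

```bash
cat >> h.py <<'E'
def st():
    s=get_state(); R=s['tool_rot']
    print('t %.2f'%s['time'],'p',np.round(s['position'],5),'yaw %.4f'%(np.arctan2(R[1,0],R[0,0])%(2*np.pi)),'z',np.round(R[:,2],4),'F',np.round(s['ft_force'],2),'M',np.round(s['moment'],3),'gap %.4f'%s['finger_gap'])
    return s
E
python3 -c "
from h import *
st()"
```

```text
t 4.25 p [ 0.535   -0.17541  0.03844] yaw 3.0499 z [-0.0046 -0.0025 -1.    ] F [ 0.67 -0.74 -0.09] M [ 0.014  0.005 -0.028] gap 0.0340
```

Emit:
send_rows(
  rows=[
    [0,0,-0.35,0,0.6],
    [0,0,0,0,0.6],
    [0,0,0,0,1],
    [0,0,0,0,1],
    [0,0,0,0,1],
    [0,0,0,0,1],
    [0,0,0,0,1],
    [0,0,0,0,1],
  ],
  grip_force=100,
)

```text
time: 5.25
position: [0.5354, -0.1756, 0.043]
tool_rot: [[-0.996, 0.092, -0.003], [0.092, 0.996, -0.003], [0.003, -0.004, -1.0]]
ft_force: [-1.4, 0.0, 1.8]
finger_gap: 0.0083
```

```bash
python3 -c "
from h import *
st()"
```

```text
t 5.25 p [ 0.53536 -0.17556  0.04301] yaw 3.0500 z [-0.0033 -0.0033 -1.    ] F [-1.37  0.02  1.82] M [ 0.006  0.021 -0.112] gap 0.0083
```

Emit:
send_rows(
  rows=[
    [0,0,-0.6,0,1],
    [0,0,-1,0,1],
    [0,0,-1.5,0,1],
    [0,0,-2,0,1],
    [0,0,-2,0,1],
    [0,0,-2,0,1],
    [0,0,-1.5,0,1],
    [0,0,0,0,1],
  ],
)

```text
time: 6.25
position: [0.5359, -0.1752, 0.1585]
tool_rot: [[-0.996, 0.091, 0.001], [0.091, 0.996, -0.006], [-0.001, -0.005, -1.0]]
ft_force: [0.8, -0.6, -0.2]
finger_gap: 0.0082
```

```bash
python3 - <<'E'
from h import *
st()
p=snap('wrist','w3')[0]; cv2.imwrite('pics/c3.png',cv2.resize(p[200:400,160:400,::-1],None,fx=3,fy=3))
E
```

```text
t 6.25 p [ 0.53594 -0.17521  0.15848] yaw 3.0501 z [ 6.0e-04 -5.5e-03 -1.0e+00] F [ 0.82 -0.56 -0.21] M [0.033 0.008 0.041] gap 0.0082
```

View pics/c3.png

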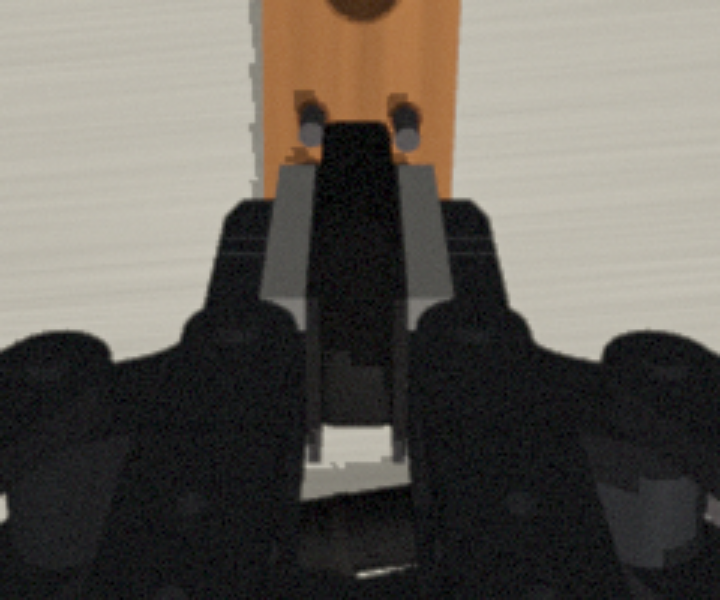

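The key is held squarely between the pads, with the hole empty behind it. Next I go to the station.

Emit:
send_rows(
  rows=[
    [0.2,3,0,0,1],
    [0.3,5,0,0,1],
    [0.3,5.5,0,0,1],
    [0.3,5.5,0,0,1],
    [0.3,5.5,0,0,1],
    [0.3,5,0,0,1],
    [0.3,4,0,0,1],
    [0,0,0,0.1,1],
  ],
)

```text
time: 7.3
position: [0.5446, 0.1705, 0.1513]
tool_rot: [[-0.981, 0.195, -0.009], [0.195, 0.981, -0.004], [0.008, -0.005, -1.0]]
ft_force: [0.1, -0.6, -0.7]
finger_gap: 0.0081
```

Emit:
send_rows(
  rows=[
    [0,0,0,0,1],
    [0,0,0,0,1],
    [0,0,0,0,1],
    [0,0,0,0,1],
    [0,0,0,0,1],
    [0,0,0,0,1],
    [0,0,0,0,1],
    [0,0,0,0,1],
  ],
)

```text
time: 8.3
position: [0.5442, 0.1692, 0.1502]
tool_rot: [[-0.981, 0.192, -0.011], [0.192, 0.981, -0.004], [0.01, -0.006, -1.0]]
ft_force: [-0.5, 0.1, -0.1]
finger_gap: 0.0082
```

```bash
python3 - <<'E'
from h import *
st()
p=snap('wrist','w4')[0]; cv2.imwrite('pics/w4b.png',cv2.resize(p[:,:,::-1],(800,600),interpolation=cv2.INTER_CUBIC))
E
```

```text
t 8.30 p [0.5442  0.1692  0.15024] yaw 2.9484 z [-0.0112 -0.0041 -0.9999] F [-0.5   0.12 -0.09] M [-0.003 -0.004  0.008] gap 0.0082
```

View pics/w4b.png

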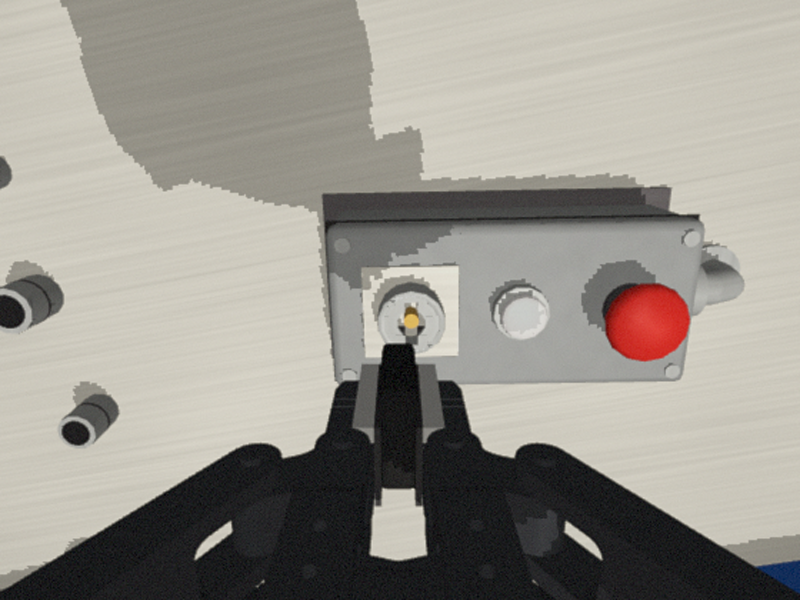

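The bezel is at about (411,318) enlarged, with its slots vertical in the picture. The lamp is at (521,312) and the button at (647,322). I'll fit the bezel circle.

```bash
python3 - <<'E'
from h import *
from scipy.optimize import least_squares
P=pts('w4'); v,u=np.mgrid[:420,:560]
c=px('w4',288,212,.074); print(c)
m=(np.hypot(P[...,0]-c[0],P[...,1]-c[1])<.022)&(abs(P[...,2]-.0745)<.004)&(v<240)
q=P[m]; print(m.sum(),q.min(0),q.max(0),np.median(q[:,2]))
# outline of face mask
mm=m.astype(np.uint8); cs=max(cv2.findContours(mm,0,1)[0],key=len)[:,0]
e=np.array([px('w4',a,b,.074) for a,b in cs if b<238])[:,:2]
f=lambda x:np.hypot(e[:,0]-x[0],e[:,1]-x[1])-.015
r=least_squares(f,c[:2],loss='soft_l1',f_scale=.0005); print('bezel',r.x,np.median(abs(r.fun)))
p=load('w4')['p'].copy(); 
p=p[180:250,240:340]; p=cv2.resize(p[:,:,::-1],None,fx=8,fy=8,interpolation=cv2.INTER_CUBIC); cv2.imwrite('pics/c4.png',p)
k=.7
# lamp, top edges for yaw
for uv in ((332,228),(700,218),(345,380),(680,379)): print(px('w4',uv[0]*k,uv[1]*k,.058))
print(px('w4',521*k,312*k,.07),px('w4',647*k,322*k,.086))
E
```

```text
[0.53945288 0.17520092 0.074     ]
1093 [0.53422716 0.15864475 0.07051873] [0.55969129 0.1880642  0.07443463] 0.07237126347527628
bezel [0.54910334 0.17315313] 0.001015318947147092
[0.50428088 0.14674984 0.058     ]
[0.53038475 0.30441018 0.058     ]
[0.57716801 0.13609974 0.058     ]
[0.60681532 0.29326492 0.058     ]
[0.55393898 0.22098191 0.07      ] [0.56145235 0.26759571 0.086     ]
```

View pics/c4.png

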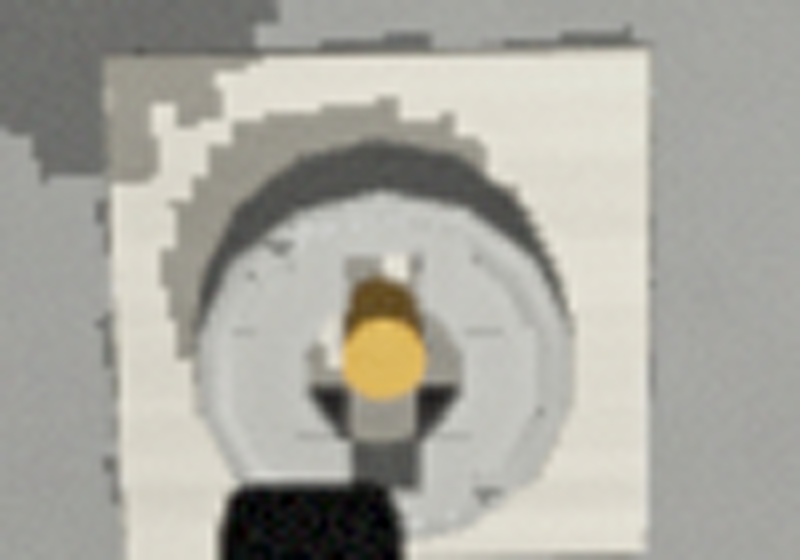

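The crop shows the bezel face centred at (385,365), which is full-picture (288,225.5). The slots run vertically, and a brass pin sits in the middle.

```bash
python3 - <<'E'
from h import *
st()
for v in (364,368): print(px('w4',240+385/8,180+v/8,.074))
print(px('w4',240+383/8,180+372/8,.074), 'slots',px('w4',240+383/8,180+256/8,.074),px('w4',240+386/8,180+488/8,.074))
a=px('w4',240+197/8,180+365/8,.074);b=px('w4',240+573/8,180+365/8,.074);print('diam',np.linalg.norm(a-b), np.linalg.norm(px('w4',240+385/8,180+192/8,.074)-px('w4',240+385/8,180+537/8,.074)))
s=[px('w4',240+x/8,180+y/8,.058) for x,y in((104,60),(648,48),(648,550),(125,600))]; print(s)
# hole in block from w3
p=load('w3')['p'];g=p.astype(int).sum(-1); m=np.zeros(g.shape,np.uint8); m[150:207,245:320]=(g[150:207,245:320]<200)
n,l,stt,c=cv2.connectedComponentsWithStats(m); 
for i in range(1,n):
  if stt[i,4]>30: print(stt[i],c[i],px('w3',*c[i],.03))
E
```

```text
t 8.35 p [0.54419 0.16922 0.15026] yaw 2.9484 z [-0.0112 -0.0041 -0.9999] F [ 0.21 -0.75 -0.99] M [-0.008  0.034 -0.029] gap 0.0084
[0.54805909 0.17367116 0.074     ]
[0.54838116 0.17361103 0.074     ]
[0.54867447 0.17340016 0.074     ] slots [0.53943852 0.17512652 0.074     ] [0.55818943 0.17185879 0.074     ]
diam 0.0288268981552375 0.028259558873568794
[array([0.52434995, 0.15558201, 0.058     ]), array([0.53162347, 0.19839754, 0.058     ]), array([0.57472679, 0.19153137, 0.058     ]), array([0.57092363, 0.14732666, 0.058     ])]
[248 154  66   8 410] [280.69268293 157.90731707] [ 0.50806196 -0.17206154  0.03      ]
[268 191  26  16 181] [280.40331492 200.01657459] [ 0.53982455 -0.17510991  0.03      ]
```

Emit:
send_rows(
  rows=[
    [-0.35,0.47,0,-0.018,1],
    [0,0,1,0,1],
    [0,0,1,0,1],
    [0,0,1,0,1],
    [0,0,0.4,0,1],
    [0,0,0,0,1],
    [0,0,0,0,1],
    [0,0,0,0,1],
  ],
)

```text
time: 9.35
position: [0.5483, 0.1733, 0.1133]
tool_rot: [[-0.985, 0.173, -0.012], [0.173, 0.985, -0.004], [0.011, -0.006, -1.0]]
ft_force: [-1.4, 0.0, 0.9]
finger_gap: 0.0081
```

```bash
python3 - <<'E'
from h import *
st(); p=snap('wrist','w5')[0]; cv2.imwrite('pics/c5.png',cv2.resize(p[180:330,200:390,::-1],None,fx=4,fy=4,interpolation=cv2.INTER_CUBIC))
E
```

```text
t 9.35 p [0.54826 0.17331 0.11328] yaw 2.9678 z [-0.0121 -0.0042 -0.9999] F [-1.38  0.01  0.87] M [-0.    -0.065  0.028] gap 0.0081
```

View pics/c5.png

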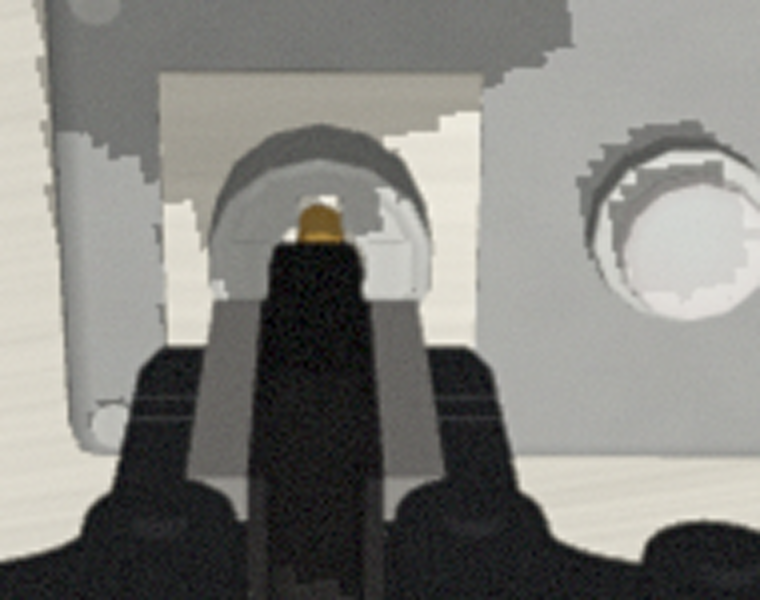

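The bezel is about 0.4 mm to the right of the key, so I shift by that and start lowering gently.

Emit:
send_rows(
  rows=[
    [0,0.04,0.3,0,1],
    [0,0,0.3,0,1],
    [0,0,0.3,0,1],
    [0,0,0.2,0,1],
    [0,0,0.2,0,1],
    [0,0,0.2,0,1],
    [0,0,0,0,1],
    [0,0,0,0,1],
  ],
)

```text
time: 10.4
position: [0.5482, 0.1737, 0.0974]
tool_rot: [[-0.985, 0.173, -0.012], [0.173, 0.985, -0.004], [0.011, -0.006, -1.0]]
ft_force: [-0.3, 0.1, -0.3]
finger_gap: 0.0082
```

```bash
python3 -c "
from h import *
st()"
```

```text
t 10.40 p [0.54823 0.17369 0.0974 ] yaw 2.9678 z [-0.0117 -0.0042 -0.9999] F [-0.28  0.08 -0.25] M [ 0.013 -0.037  0.001] gap 0.0082
```

Emit:
send_rows(
  rows=[
    [0,0,0.15,0,1],
    [0,0,0.15,0,1],
    [0,0,0.15,0,1],
    [0,0,0.15,0,1],
    [0,0,0.1,0,1],
    [0,0,0.1,0,1],
    [0,0,0,0,1],
    [0,0,0,0,1],
  ],
)

```text
time: 11.4
position: [0.5482, 0.1737, 0.0889]
tool_rot: [[-0.985, 0.173, -0.011], [0.173, 0.985, -0.004], [0.011, -0.006, -1.0]]
ft_force: [-0.1, 0.2, -1.1]
finger_gap: 0.0084
```

```bash
python3 -c "
from h import *
st()"
```

```text
t 11.40 p [0.54821 0.17366 0.08893] yaw 2.9678 z [-0.0114 -0.0042 -0.9999] F [-0.07  0.15 -1.07] M [-0.022 -0.044  0.   ] gap 0.0084
```

Emit:
send_rows(
  rows=[
    [0,0,0.07,0,1],
    [0,0,0.07,0,1],
    [0,0,0.07,0,1],
    [0,0,0.07,0,1],
    [0,0,0,0,1],
    [0,0,0,0,1],
    [0,0,0,0,1],
    [0,0,0,0,1],
  ],
)

```text
time: 12.4
position: [0.5483, 0.1737, 0.0871]
tool_rot: [[-0.985, 0.173, -0.01], [0.173, 0.985, -0.004], [0.009, -0.006, -1.0]]
ft_force: [-0.6, 0.3, 1.5]
finger_gap: 0.0083
```

```bash
python3 -c "
from h import *
st()"
```

```text
t 12.40 p [0.54829 0.17367 0.0871 ] yaw 2.9678 z [-0.0103 -0.0041 -0.9999] F [-0.62  0.32  1.5 ] M [ 0.009  0.055 -0.016] gap 0.0083
```

Emit:
send_rows(
  rows=[
    [0,0,0.05,0,1],
    [0,0,0.08,0,1],
    [0,0,0.1,0,1],
    [0,0,0.1,0,1],
    [0,0,0.1,0,1],
    [0,0,0.1,0,1],
    [0,0,0.1,0,1],
    [0,0,0.1,0,1],
  ],
)

```text
time: 13.4
position: [0.5483, 0.1737, 0.087]
tool_rot: [[-0.985, 0.172, -0.005], [0.172, 0.985, -0.005], [0.004, -0.005, -1.0]]
ft_force: [-3.7, 0.1, 10.5]
finger_gap: 0.008
```

```bash
python3 -c "
from h import *
st()"
```

```text
t 13.40 p [0.54827 0.17371 0.08697] yaw 2.9687 z [-0.005  -0.0045 -1.    ] F [-3.7   0.11 10.54] M [-0.138  0.629  0.033] gap 0.0080
```

The key is home: it came up at z 0.087 with 10 N on the shoulder, as expected. I ease off slightly and begin turning clockwise.

```bash
cat >> h.py <<'E'
def feel(n=6):
    M=[];J=[]
    for i in range(n):
        s=get_state(); M.append(s['moment'][2]); J.append(s['joint_efforts'][5]); camera('wrist')
    st(); print('Mz %.3f sd %.3f  J6 %.4f sd %.4f'%(np.mean(M),np.std(M),np.mean(J),np.std(J)), 'q6 %.4f'%s['joint_positions'][5])
E
python3 -c "
from h import *
feel()"
```

```text
t 13.70 p [0.54828 0.17369 0.08696] yaw 2.9686 z [-0.005  -0.0045 -1.    ] F [-4.16 -0.38 10.08] M [-0.159  0.621 -0.016] gap 0.0082
Mz -0.006 sd 0.034  J6 -0.0153 sd 0.0002 q6 -1.2932
```

Emit:
send_rows(
  rows=[
    [0,0,-0.05,0,1],
    [0,0,0,0.06,1],
    [0,0,0,0.06,1],
    [0,0,0,0.06,1],
    [0,0,0,0.06,1],
    [0,0,0,0.06,1],
    [0,0,0,0.06,1],
    [0,0,0,0,1],
  ],
)

```text
time: 14.7
position: [0.5484, 0.174, 0.087]
tool_rot: [[-0.856, 0.517, -0.005], [0.517, 0.856, -0.004], [0.002, -0.006, -1.0]]
ft_force: [0.1, 0.2, 2.9]
finger_gap: 0.0082
```

```bash
python3 -c "
from h import *
feel()"
```

```text
t 15.00 p [0.5484  0.17398 0.08702] yaw 2.5980 z [-0.0051 -0.004  -1.    ] F [-0.46 -0.08  1.61] M [0.012 0.162 0.059] gap 0.0084
Mz 0.021 sd 0.026  J6 0.0925 sd 0.1138 q6 -0.9226
```

```bash
sed -i "s/    st(); print('Mz/    st(); print('J',np.round(J,4)); print('Mz/" h.py; echo
```

Emit:
send_rows(
  rows=[
    [0,0,0,0.03,1],
    [0,0,0,0.03,1],
    [0,0,0,0.03,1],
    [0,0,0,0.03,1],
    [0,0,0,0.02,1],
    [0,0,0,0,1],
    [0,0,0,0,1],
    [0,0,0,0,1],
  ],
)

```text
time: 16.0
position: [0.5485, 0.1741, 0.087]
tool_rot: [[-0.769, 0.639, -0.005], [0.639, 0.769, -0.004], [0.001, -0.006, -1.0]]
ft_force: [-0.5, 0.3, 2.1]
finger_gap: 0.0083
```

```bash
python3 -c "
from h import *
feel()"
```

```text
t 16.30 p [0.54847 0.17406 0.08702] yaw 2.4483 z [-0.0049 -0.0038 -1.    ] F [-0.16  0.54  1.4 ] M [0.074 0.086 0.05 ] gap 0.0084
J [0.0358 0.0328 0.0311 0.0317 0.0322 0.0325]
Mz 0.058 sd 0.040  J6 0.0327 sd 0.0015 q6 -0.7729
```

Emit:
send_rows(
  rows=[
    [0,0,0,0.008,1],
    [0,0,0,0.008,1],
    [0,0,0,0.008,1],
    [0,0,0,0.008,1],
    [0,0,0,0.008,1],
    [0,0,0,0.008,1],
    [0,0,0,0.008,1],
    [0,0,0,0.008,1],
  ],
)

```text
time: 17.3
position: [0.5485, 0.1741, 0.087]
tool_rot: [[-0.724, 0.69, -0.005], [0.69, 0.724, -0.004], [0.001, -0.006, -1.0]]
ft_force: [-0.9, 1.0, 2.4]
finger_gap: 0.0086
```

```bash
python3 -c "
from h import *
feel(2)"
```

```text
t 17.40 p [0.54846 0.17414 0.08701] yaw 2.3802 z [-0.0049 -0.0037 -1.    ] F [-0.9   0.43  1.5 ] M [0.089 0.082 0.025] gap 0.0081
J [-0.0457  0.0131]
Mz 0.091 sd 0.006  J6 -0.0163 sd 0.0294 q6 -0.7041
```

Emit:
send_rows(
  rows=[
    [0,0,0,0.01,1],
    [0,0,0,0.01,1],
    [0,0,0,0.01,1],
    [0,0,0,0.01,1],
    [0,0,0,0.01,1],
    [0,0,0,0.01,1],
    [0,0,0,0.01,1],
    [0,0,0,0,1],
  ],
)

```text
time: 18.4
position: [0.5485, 0.1742, 0.087]
tool_rot: [[-0.67, 0.742, -0.005], [0.742, 0.67, -0.004], [0.0, -0.006, -1.0]]
ft_force: [0.1, 0.9, 1.6]
finger_gap: 0.0088
```

```bash
python3 -c "
from h import *
feel(2)"
```

```text
t 18.50 p [0.5485  0.17418 0.08703] yaw 2.3054 z [-0.0048 -0.0036 -1.    ] F [-0.34  0.44  2.29] M [0.099 0.094 0.086] gap 0.0083
J [0.0987 0.0665]
Mz 0.066 sd 0.020  J6 0.0826 sd 0.0161 q6 -0.6298
```

Emit:
send_rows(
  rows=[
    [0,0,0,0.01,1],
    [0,0,0,0.01,1],
    [0,0,0,0.01,1],
    [0,0,0,0.01,1],
    [0,0,0,0.01,1],
    [0,0,0,0.01,1],
    [0,0,0,0,1],
    [0,0,0,0,1],
  ],
)

```text
time: 19.5
position: [0.5485, 0.1742, 0.087]
tool_rot: [[-0.621, 0.784, -0.005], [0.784, 0.621, -0.004], [0.0, -0.006, -1.0]]
ft_force: [0.6, 1.7, 2.2]
finger_gap: 0.0082
```

```bash
python3 -c "
from h import *
feel(2)"
```

```text
t 19.60 p [0.54854 0.17418 0.08703] yaw 2.2412 z [-0.0047 -0.0036 -1.    ] F [-0.3   0.58  2.33] M [0.121 0.075 0.051] gap 0.0084
J [0.0566 0.0531]
Mz 0.037 sd 0.026  J6 0.0549 sd 0.0018 q6 -0.5657
```

Emit:
send_rows(
  rows=[
    [0,0,0,0.01,1],
    [0,0,0,0.01,1],
    [0,0,0,0.01,1],
    [0,0,0,0.01,1],
    [0,0,0,0.01,1],
    [0,0,0,0.01,1],
    [0,0,0,0,1],
    [0,0,0,0,1],
  ],
)

```text
time: 20.6
position: [0.5486, 0.1743, 0.087]
tool_rot: [[-0.57, 0.822, -0.004], [0.822, 0.57, -0.003], [-0.0, -0.006, -1.0]]
ft_force: [-0.3, 1.2, 1.2]
finger_gap: 0.008
```

```bash
python3 -c "
from h import *
feel(2)"
```

```text
t 20.70 p [0.54864 0.17424 0.08704] yaw 2.1770 z [-0.0044 -0.0035 -1.    ] F [-0.52  0.66  2.25] M [0.171 0.071 0.049] gap 0.0085
J [0.086  0.0825]
Mz 0.077 sd 0.015  J6 0.0843 sd 0.0017 q6 -0.5014
```

Emit:
send_rows(
  rows=[
    [0,0,0,0.008,1],
    [0,0,0,0.008,1],
    [0,0,0,0,1],
    [0,0,0,0,1],
    [0,0,0,0,1],
    [0,0,0,0,1],
    [0,0,0,0,1],
    [0,0,0,0,1],
  ],
)

```text
time: 21.7
position: [0.5486, 0.1742, 0.0871]
tool_rot: [[-0.556, 0.831, -0.004], [0.831, 0.556, -0.004], [-0.0, -0.006, -1.0]]
ft_force: [-0.1, 0.7, 1.8]
finger_gap: 0.0083
```

```bash
python3 -c "
from h import *
feel(3)"
```

```text
t 21.85 p [0.54862 0.17424 0.08703] yaw 2.1600 z [-0.0044 -0.0035 -1.    ] F [-0.57 -0.36  1.7 ] M [0.098 0.017 0.137] gap 0.0084
J [0.0964 0.0964 0.0963]
Mz 0.101 sd 0.021  J6 0.0964 sd 0.0001 q6 -0.4844
```

Emit:
send_rows(
  rows=[
    [0,0,0,0.01,1],
    [0,0,0,0.008,1],
    [0,0,0,0,1],
    [0,0,0,0,1],
    [0,0,0,0,1],
    [0,0,0,0,1],
    [0,0,0,0,1],
    [0,0,0,0,1],
  ],
)

```text
time: 22.85
position: [0.5486, 0.1742, 0.087]
tool_rot: [[-0.54, 0.842, -0.004], [0.842, 0.54, -0.004], [-0.001, -0.006, -1.0]]
ft_force: [-0.2, 1.0, 2.1]
finger_gap: 0.0083
```

```bash
python3 -c "
from h import *
feel(4)"
```

```text
t 23.05 p [0.5486  0.17424 0.08704] yaw 2.1407 z [-0.0044 -0.0035 -1.    ] F [-0.93  0.93  1.3 ] M [0.097 0.037 0.119] gap 0.0082
J [0.1131 0.113  0.113  0.1131]
Mz 0.121 sd 0.030  J6 0.1130 sd 0.0001 q6 -0.4652
```

On the stop: 0.113 N m, steady, which is about 0.06 above the spring. I hold there for another second.

Emit:
send_rows(
  rows=[
    [0,0,0,0,1],
    [0,0,0,0,1],
    [0,0,0,0,1],
    [0,0,0,0,1],
    [0,0,0,0,1],
    [0,0,0,0,1],
    [0,0,0,0,1],
    [0,0,0,0,1],
  ],
)

```text
time: 24.05
position: [0.5486, 0.1742, 0.087]
tool_rot: [[-0.54, 0.842, -0.004], [0.842, 0.54, -0.004], [-0.001, -0.006, -1.0]]
ft_force: [0.1, 0.3, 1.7]
finger_gap: 0.0083
```

```bash
python3 -c "
from h import *
feel(2)"
```

```text
t 24.15 p [0.54862 0.17425 0.08707] yaw 2.1408 z [-0.0044 -0.0035 -1.    ] F [-0.03  0.54  1.78] M [0.162 0.043 0.159] gap 0.0081
J [0.1131 0.1131]
Mz 0.096 sd 0.014  J6 0.1131 sd 0.0000 q6 -0.4652
```

Emit:
send_rows(
  rows=[
    [0,0,0,-0.08,1],
    [0,0,0,-0.12,1],
    [0,0,0,-0.12,1],
    [0,0,0,-0.12,1],
    [0,0,0,-0.12,1],
    [0,0,0,-0.12,1],
    [0,0,0,-0.06,1],
    [0,0,0,0,1],
  ],
)

```text
time: 25.15
position: [0.5485, 0.1736, 0.087]
tool_rot: [[-0.972, 0.236, -0.005], [0.236, 0.972, -0.004], [0.004, -0.005, -1.0]]
ft_force: [-0.6, 0.8, 2.4]
finger_gap: 0.0082
```

```bash
python3 -c "
from h import *
feel(5)"
```

```text
t 25.40 p [0.54851 0.17362 0.087  ] yaw 2.9028 z [-0.005  -0.0044 -1.    ] F [ 0.42 -0.36  2.08] M [ 0.033 -0.003  0.018] gap 0.0081
J [-0.3137 -0.0944 -0.0335  0.0064  0.0169]
Mz 0.001 sd 0.013  J6 -0.0837 sd 0.1215 q6 -1.2274
```

Emit:
send_rows(
  rows=[
    [0,0,0,-0.03,1],
    [0,0,0,-0.03,1],
    [0,0,0,0,1],
    [0,0,0,0,1],
    [0,0,0,0,1],
    [0,0,0,0,1],
    [0,0,0,0,1],
    [0,0,0,0,1],
  ],
)

```text
time: 26.4
position: [0.5486, 0.1735, 0.087]
tool_rot: [[-0.985, 0.174, -0.005], [0.175, 0.985, -0.005], [0.004, -0.005, -1.0]]
ft_force: [0.3, 0.5, 1.4]
finger_gap: 0.0083
```

```bash
python3 -c "
from h import *
feel(3)"
```

```text
t 26.55 p [0.54857 0.17351 0.08703] yaw 2.9663 z [-0.0049 -0.0047 -1.    ] F [-0.27  0.48  1.01] M [0.069 0.006 0.033] gap 0.0081
J [0.0118 0.0118 0.0121]
Mz 0.028 sd 0.013  J6 0.0119 sd 0.0001 q6 -1.2911
```

Emit:
send_rows(
  rows=[
    [0,0,-0.05,0,1],
    [0,0,-0.08,0,1],
    [0,0,-0.08,0,1],
    [0,0,-0.08,0,1],
    [0,0,-0.08,0,1],
    [0,0,-0.08,0,1],
    [0,0,0,0,1],
    [0,0,0,0,1],
  ],
)

```text
time: 27.55
position: [0.5482, 0.1734, 0.0912]
tool_rot: [[-0.985, 0.174, -0.006], [0.175, 0.985, -0.005], [0.005, -0.006, -1.0]]
ft_force: [0.2, -0.1, -0.1]
finger_gap: 0.0081
```

```bash
python3 -c "
from h import *
feel(2)"
```

```text
t 27.65 p [0.54818 0.17341 0.09122] yaw 2.9661 z [-0.0064 -0.0049 -1.    ] F [ 0.44 -0.39 -0.67] M [ 0.065  0.053 -0.055] gap 0.0085
J [0.     0.0001]
Mz -0.007 sd 0.001  J6 0.0000 sd 0.0000 q6 -1.2910
```

Rising freely with no drag. I draw it out fully and take a wrist picture of the grip.

Emit:
send_rows(
  rows=[
    [0,0,-0.3,0,1],
    [0,0,-0.5,0,1],
    [0,0,-0.8,0,1],
    [0,0,-1,0,1],
    [0,0,-1.2,0,1],
    [0,0,-1.2,0,1],
    [0,0,-0.7,0,1],
    [0,0,0,0,1],
  ],
)

```text
time: 28.65
position: [0.5489, 0.1738, 0.1535]
tool_rot: [[-0.985, 0.175, -0.004], [0.175, 0.985, -0.005], [0.003, -0.005, -1.0]]
ft_force: [0.4, 0.0, -1.0]
finger_gap: 0.0087
```

```bash
python3 - <<'E'
from h import *
st(); p=snap('wrist','w6')[0]; cv2.imwrite('pics/c6.png',cv2.resize(p[180:380,160:400,::-1],None,fx=3,fy=3))
E
```

```text
t 28.65 p [0.54893 0.17379 0.15348] yaw 2.9662 z [-0.0041 -0.0046 -1.    ] F [ 0.38  0.04 -0.98] M [ 0.012 -0.051  0.013] gap 0.0087
```

View pics/c6.png

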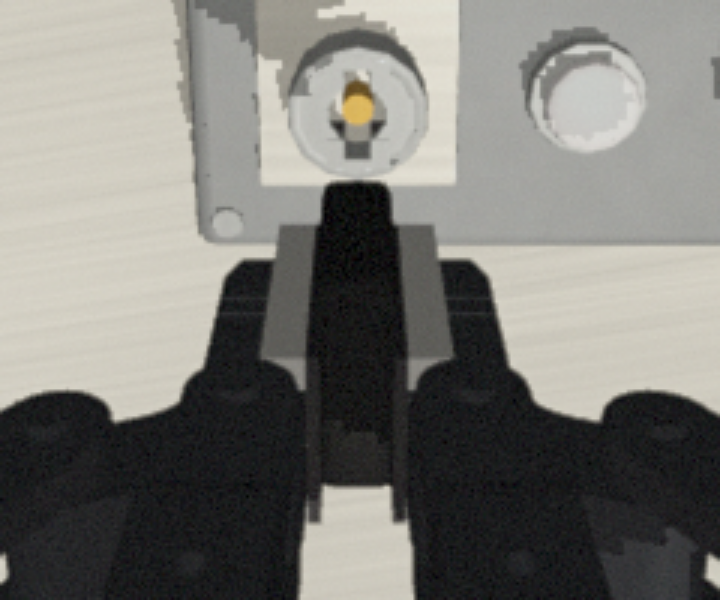

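The switch is back home and empty, and the key is still square in the pads. Returning to the block.

Emit:
send_rows(
  rows=[
    [-0.5,-3,0,0,1],
    [-0.7,-5,0,0,1],
    [-0.7,-5.5,0,0,1],
    [-0.7,-5.5,0,0,1],
    [-0.7,-5.5,0,0,1],
    [-0.7,-5,0,0,1],
    [-0.5,-4,0,0,1],
    [0,0,0,-0.08,1],
  ],
)

```text
time: 29.7
position: [0.5331, -0.1741, 0.1506]
tool_rot: [[-0.996, 0.092, -0.011], [0.092, 0.996, -0.003], [0.01, -0.004, -1.0]]
ft_force: [-0.1, 0.1, -0.3]
finger_gap: 0.0083
```

Emit:
send_rows(
  rows=[
    [0,0,0,0,1],
    [0,0,0,0,1],
    [0,0,0,0,1],
    [0,0,0,0,1],
    [0,0,0,0,1],
    [0,0,0,0,1],
    [0,0,0,0,1],
    [0,0,0,0,1],
  ],
)

```text
time: 30.7
position: [0.5329, -0.1727, 0.1498]
tool_rot: [[-0.996, 0.094, -0.012], [0.094, 0.996, -0.002], [0.012, -0.003, -1.0]]
ft_force: [-0.4, -0.1, -1.3]
finger_gap: 0.0084
```

```bash
python3 -c "
from h import *
st(); p=snap('wrist','w7')[0]; cv2.imwrite('pics/c7.png',cv2.resize(p[150:250,220:340,::-1],None,fx=6,fy=6,interpolation=cv2.INTER_CUBIC))"
```

```text
t 30.70 p [ 0.53289 -0.17273  0.14982] yaw 3.0476 z [-0.0122 -0.0019 -0.9999] F [-0.38 -0.11 -1.26] M [-0.037  0.047 -0.011] gap 0.0084
```

View pics/c7.png

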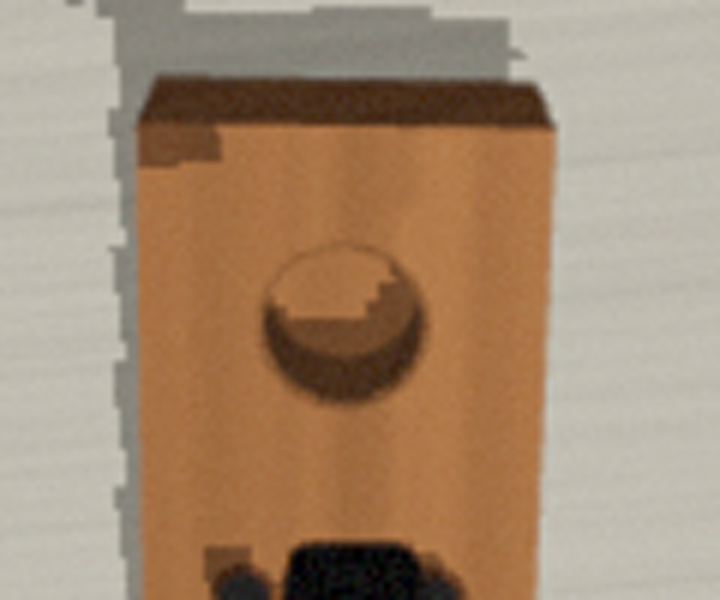

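The hole shows clearly, centred at (344,323) in the crop, which is full-picture (277.2,203.8).

```bash
python3 -c "
from h import *
print(px('w7',276.9,203.5,.03))
print(px('w7',220+262/6-.4,203.5,.03)-px('w7',220+426/6-.4,203.5,.03))
head('w6',278,255,.12,.19,.03)"
```

```text
[ 0.53492191 -0.17469305  0.03      ]
[-0.00183711 -0.01978162  0.        ]
7066 mean [0.54188109 0.17472676 0.171554  ] z 0.18999825383029084 rect ((548.6624145507812, 173.2532196044922), (59.07346725463867, 30.704282760620117), 79.98200988769531) yaw 1.395020207376787
```

Emit:
send_rows(
  rows=[
    [-0.23,-0.21,0,0,1],
    [-0.02,0,2,0,1],
    [-0.02,0,2,0,1],
    [-0.02,0,2,0,1],
    [-0.02,0,1.2,0,1],
    [0,0,0.4,0,1],
    [0,0,0,0,1],
    [0,0,0,0,1],
  ],
)

```text
time: 31.75
position: [0.5367, -0.1769, 0.0732]
tool_rot: [[-0.996, 0.094, -0.008], [0.094, 0.996, -0.004], [0.008, -0.005, -1.0]]
ft_force: [0.3, 0.5, -0.7]
finger_gap: 0.0079
```

```bash
python3 -c "
from h import *
st()"
```

```text
t 31.75 p [ 0.53672 -0.17689  0.07316] yaw 3.0471 z [-0.0084 -0.004  -1.    ] F [ 0.32  0.53 -0.69] M [0.023 0.053 0.036] gap 0.0079
```

Emit:
send_rows(
  rows=[
    [0.19,0.17,0,0,1],
    [0,0,0.2,0,1],
    [0,0,0.2,0,1],
    [0,0,0.2,0,1],
    [0,0,0.2,0,1],
    [0,0,0,0,1],
    [0,0,0,0,1],
    [0,0,0,0,1],
  ],
)

```text
time: 32.75
position: [0.5352, -0.1751, 0.0655]
tool_rot: [[-0.996, 0.094, -0.007], [0.094, 0.996, -0.005], [0.006, -0.006, -1.0]]
ft_force: [-0.0, -0.4, -0.7]
finger_gap: 0.0082
```

```bash
python3 -c "
from h import *
st()"
```

```text
t 32.75 p [ 0.53515 -0.17509  0.06553] yaw 3.0472 z [-0.007 -0.005 -1.   ] F [-0.01 -0.38 -0.74] M [-0.012 -0.076  0.02 ] gap 0.0082
```

On target. I lower it slowly, aiming for TCP 0.050 first; seated should be about 0.043.

Emit:
send_rows(
  rows=[
    [0.02,0,0.25,0,1],
    [0,0,0.25,0,1],
    [0,0,0.25,0,1],
    [0,0,0.25,0,1],
    [0,0,0.2,0,1],
    [0,0,0.2,0,1],
    [0,0,0,0,1],
    [0,0,0,0,1],
  ],
)

```text
time: 33.75
position: [0.5348, -0.1751, 0.0504]
tool_rot: [[-0.996, 0.094, -0.007], [0.094, 0.996, -0.005], [0.007, -0.005, -1.0]]
ft_force: [-0.7, -0.0, 0.3]
finger_gap: 0.0084
```

```bash
python3 -c "
from h import *
st()"
```

```text
t 33.75 p [ 0.53481 -0.17511  0.05043] yaw 3.0472 z [-0.0071 -0.0048 -1.    ] F [-0.68 -0.04  0.32] M [ 0.004 -0.017  0.01 ] gap 0.0084
```

Emit:
send_rows(
  rows=[
    [0,0,0.15,0,1],
    [0,0,0.15,0,1],
    [0,0,0.15,0,1],
    [0,0,0.1,0,1],
    [0,0,0.1,0,1],
    [0,0,0.08,0,1],
    [0,0,0.08,0,1],
    [0,0,0.08,0,1],
  ],
)

```text
time: 34.75
position: [0.5349, -0.1752, 0.043]
tool_rot: [[-0.996, 0.094, -0.006], [0.094, 0.996, -0.006], [0.006, -0.006, -1.0]]
ft_force: [-2.8, 1.2, 7.6]
finger_gap: 0.0081
```

```bash
python3 -c "
from h import *
st()"
```

```text
t 34.75 p [ 0.53485 -0.1752   0.04296] yaw 3.0475 z [-0.0061 -0.0056 -1.    ] F [-2.84  1.25  7.63] M [ 0.244  0.476 -0.039] gap 0.0081
```

Seated at 0.0430, the same height as at the start, with 7.6 N. I relax, open and then rise.

Emit:
send_rows(
  rows=[
    [0,0,0,0,1],
    [0,0,0,0,0.9],
    [0,0,0,0,0.8],
    [0,0,0,0,0.6],
    [0,0,0,0,0.5],
    [0,0,0,0,0.5],
    [0,0,0,0,0.5],
    [0,0,0,0,0.5],
  ],
  grip_force=40,
)

```text
time: 35.75
position: [0.5349, -0.1753, 0.0428]
tool_rot: [[-0.996, 0.094, -0.006], [0.094, 0.996, -0.006], [0.005, -0.006, -1.0]]
ft_force: [-0.5, -0.4, -0.2]
finger_gap: 0.0427
```

Emit:
send_rows(
  rows=[
    [0,0,-0.5,0,0.5],
    [0,0,-1,0,0.5],
    [0,0,-2,0,0.5],
    [0,0,-2,0,0.5],
    [0,0,-2,0,0.5],
    [0,0,-1,0,0.5],
    [0,0,0,0,0.5],
    [0,0,0,0,0.5],
  ],
)

```text
time: 36.75
position: [0.5354, -0.1747, 0.1332]
tool_rot: [[-0.996, 0.094, -0.005], [0.094, 0.996, -0.006], [0.004, -0.007, -1.0]]
ft_force: [1.3, 0.4, -0.4]
finger_gap: 0.0431
```

```bash
python3 -c "
from h import *
st(); p=snap('wrist','w8')[0]; snap('top','t8')
P=pts('w8'); m=(np.hypot(P[...,0]-.535,P[...,1]+.175)<.02)&(P[...,2]>.05)&(P[...,2]<.08); print(m.sum(),P[m].mean(0),np.percentile(P[m][:,2],[50,90,99]))"
```

```text
t 36.75 p [ 0.53536 -0.17467  0.13322] yaw 3.0474 z [-0.0047 -0.0064 -1.    ] F [ 1.32  0.37 -0.4 ] M [ 0.017 -0.003  0.021] gap 0.0431
820 [ 0.5330414  -0.17538136  0.05970855] [0.06016351 0.06105334 0.06166613]
```

View pics/w8.png

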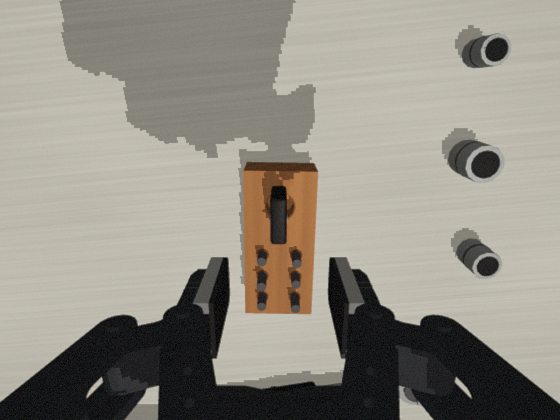

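The key stands upright in its hole at (278,214), its top at about 62 mm as at the start. The sockets and the block are undisturbed.

```bash
python3 -c "
from h import *
print(finish_job())"
```

```text
the job is handed in; nothing more can be done
None
```

The bench power reset was carried out in the order asked and handed in at about 37 s of the 67 s allowed.

- **In the switch:** I took the key from the block and pushed it home in the key switch. The shoulder came up at the expected height with about 10 N.
- **On the stop:** I turned the key clockwise to about 0.83 rad. The last-joint torque settled at a steady 0.113 N m, about 0.05 to 0.07 above my estimate of the spring. I held it there for about 2 s. The rise was gradual rather than sharp (about 0.85 N m per rad), so I judged the stop by that rise. The force sensor's moment was noisy but agreed, at about 0.10 to 0.12 N m.
- **Back in the block:** I turned it to home and drew it out without drag. It then went back into its hole to the same tool height as when I gripped it (0.043 m), with 7.6 N on the shoulder.

**Last checks:** the final wrist picture and depth show the key upright, with its head top at about 62 mm, as at the start. The gripper is open and clear above it. The sockets in view look undisturbed. I did not view a last picture of the mug, clamp and ratchet, but the arm never worked near them. No check failed.

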